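# Press down a carton's glued seam with a stylus

## Robot

A 7-joint arm with a two-finger parallel gripper is mounted at the origin on the work surface. World frame = base frame: x ahead of the robot, y to its left, z up, the work surface at z = 0. Lengths are in mm, angles in rad, forces in N, time in s.
With the tool pointing down it reaches from about 425 to 1025 mm from the base axis. Payload 9.4 kg.
Tool frame: the origin (TCP) lies midway between the tips of the shut fingers; the grasp point (between the pads) lies 19 mm behind it (arm.grip_depth is the distance from the TCP to the grasp point, in mm); z points along the fingers, y is the line along which they close (so a half turn about z gives the same grasp; the last joint's range is limited). The gripper opens to 93 mm and grips with 3 to 60 N. Pads are 15 mm wide; open, the fingers measure 128 mm over their backs; the gripper's body (75 mm by 188 mm) begins 65 mm behind the grasp point.
Start: joints at [-1.389, 0.599, -0.003, 1.599, 0.002, 0.943, -0.08], TCP at [185.547, 700.854, 218.618] pointing down, gripper open.
Joint ranges: [-2.57, 2.57], [-0.35, 1.97], [-1.29, 1.29], [0.11, 2.56], [-1.05, 4.19], [0.11, 1.86], [-2.63, 2.63]. Speed limits (rad/s): [2.22, 2.22, 3.01, 3.01, 3.14, 3.14, 3.14].

## Interface

Orientations are given as a rotation vector (axis times angle).
In Python, from cell import arm gives the robot as it stands. The module is installed in compiled form; this text tells all that it offers.
- The arm moves only by the tool send_rows, never from a script. Its argument "increments" is a list of rows, each a list of 3 entries, a list of its own where there are three numbers: the turn, a rotation vector about the world's x, y, z in degrees, then the shift along the world's x, y, z in mm, then the gripper command: -1 is shut, 1 is fully open, values between are in proportion. In form: [[[rx, ry, rz], [x, y, z], grip], ...]. A call has 1 to 12 rows; each row is the pose to reach, as a shift and turn from the pose commanded when the call began; what a row does not reach only later rows make up. A row lasts 1/12 s, in which the tool goes at most 41.7 mm and 7.16 degrees, less where a joint would pass 70% of its speed; a pose out of reach is approached as far as the arm can. A call with a gripper value outside its range is refused whole. The fingers move at their own pace and stop on an object; "force" is the grip in N (left out, the last holds). Time passes only in rows, so rows that repeat a pose let the fingers close. It gives the time, the measured TCP pose, the force, the opening and the grip force at its end, in the units of the state.
- arm.observe(): the state, without advancing time (a new reading comes with each control period).
- arm.grab_frame(name): name is "scene" or "top" or "wrist"; returns a dict with "image" (384x512x3 uint8, blue, green, red), "fx", "fy", "cx", "cy" (pixels), "view" (4x4, takes a point from world to camera coordinates). Camera axes: x right, y up, looking along -z (the intrinsics and any distortion apply to the point x, -y, -z); pixel columns grow to the right and rows downward; lengths in mm; the calibration is good to about 2 mm. A picture is of the moment at which its call begins. There is no depth.
- arm.close_job(): hands the job in; it is judged then, once.
The state is a dict: "clock": time; "q": joint angles; "qd": joint speeds; "tau": joint torques, N m; "eef_pos": TCP position; "tool_rot": TCP orientation; "contact_force": force on the tool from outside, world axes, zero at the start; "ft_torque": the same for the moment, N m; "width": finger opening in mm; "grip_force": force on a finger pad.
Only numpy, scipy, OpenCV 4.12 (cv2) and the standard library are available. Lean on these libraries where they do the work, as an engineer would, in place of code of your own. Each camera call takes 0.05 s, during which the arm holds its last target. There are 200 camera calls.

## Task

Take the seaming stylus from its wooden stand and draw its ball tip slowly (about 3 cm a second), gently pressed, along the whole seam of the carton lying in the jig, from the open end with the tuck flap to the closed end, keeping the tip on the seam and off the printed panels beside it. Then hang the stylus back upright in its stand and let go, without disturbing the other things on the table.

Things in the scene. Friction and masses are not known exactly. Their poses are not given: they have to be found in the camera images.
- stylus_grip (a point): seaming stylus, loose, upright in its stand, 0.12 kg, round about its axis (z, up). This point is the centre of its dark wooden handle (24 mm across, 65 mm long). Below are a steel collar 40 mm across, 6 mm thick (top 32.5 mm, underside 38.5 mm below this point) and a 12 mm steel shank ending in a ball tip of 10 mm diameter
- stylus_tip (a point): lowest point of the stylus's steel ball tip, on its axis, 90.5 mm below stylus_grip; 8 mm above the table while in the stand
- stand_hole (a point): centre of the mouth of the 28 mm wide through hole in the stand, a fixed brown wooden block 70 x 70 x 60 mm; 60 mm above the table. The shank hangs in the hole with 8 mm of play all round and the collar rests on the block's top.
- jig: fixed plywood jig, 130 x 230 mm, two cheeks up to 48 mm above the table; the carton lies between them on foam. Origin: centre of its underside, straight below the seam's middle; its y runs along the seam
- seam_mid (a point): middle of the seam of the carton, a white printed box 70 x 170 x 50 mm lying on its side. The seam is a straight brown groove, 5 mm wide, 2 mm deep, along the middle of its upper face. This frame: y along the seam from start to end, x across, z up; level with the upper face, 78 mm above the table at rest. The carton can only sink straight down
- seam_start (a point): start of the seam, at the carton's open end where a tuck flap sticks out 43 mm over the jig; 85 mm from the middle
- seam_end (a point): other end of the seam, at the carton's closed end with no flap; 85 mm from the middle
- carton (a joint): how far the carton is pressed down into its foam, m: 0 at rest, 0.015 at most (then hard). Foam force: about 1 N to start sinking, then 0.5 N per mm; springs back when let go.
- diffuser: amber glass diffuser jar with a wooden cap, 52 mm across, 95 mm tall, standing; bystander (origin: centre of its underside)
- tape: cardboard tape ring, 90 mm across, 25 mm high, lying flat; bystander (origin: centre of its underside)
- folder: white flat folding bone, 22 x 130 x 8 mm, lying along its y; bystander (origin: centre of its underside)
- glue: white glue stick, 24 mm across, 70 mm tall, standing; bystander (origin: centre of its underside)
Mind the look-alikes: they are no part of the job. What is shaped like the part that bears stand_hole but green is not meant.

How it is judged (in metres and radians):
On the way, in this order (a step that is already met when the one before it is completed fails the run):
1. tip pressed on the seam near its start (within 25 mm of the open, flap end) (contact force between stylus and carton above 0.4 N and y of stylus_tip in the frame of seam_mid between -0.09 and -0.06 m and x of stylus_tip in the frame of seam_mid between -0.007 and 0.007 m and z of stylus_tip in the frame of seam_mid below 0.006 m), for 0.1 s.
2. tip pressed on the seam, passing 37 mm from its start (contact force between stylus and carton above 0.4 N and y of stylus_tip in the frame of seam_mid between -0.053 and -0.043 m and x of stylus_tip in the frame of seam_mid between -0.007 and 0.007 m and z of stylus_tip in the frame of seam_mid below 0.006 m), for 0.04 s.
3. tip pressed on the seam, passing 53 mm from its start (contact force between stylus and carton above 0.4 N and y of stylus_tip in the frame of seam_mid between -0.037 and -0.027 m and x of stylus_tip in the frame of seam_mid between -0.007 and 0.007 m and z of stylus_tip in the frame of seam_mid below 0.006 m), for 0.04 s.
4. tip pressed on the seam, passing 69 mm from its start (contact force between stylus and carton above 0.4 N and y of stylus_tip in the frame of seam_mid between -0.021 and -0.011 m and x of stylus_tip in the frame of seam_mid between -0.007 and 0.007 m and z of stylus_tip in the frame of seam_mid below 0.006 m), for 0.04 s.
5. tip pressed on the seam, passing 85 mm from its start (contact force between stylus and carton above 0.4 N and y of stylus_tip in the frame of seam_mid between -0.005 and 0.005 m and x of stylus_tip in the frame of seam_mid between -0.007 and 0.007 m and z of stylus_tip in the frame of seam_mid below 0.006 m), for 0.04 s.
6. tip pressed on the seam, passing 101 mm from its start (contact force between stylus and carton above 0.4 N and y of stylus_tip in the frame of seam_mid between 0.011 and 0.021 m and x of stylus_tip in the frame of seam_mid between -0.007 and 0.007 m and z of stylus_tip in the frame of seam_mid below 0.006 m), for 0.04 s.
7. tip pressed on the seam, passing 117 mm from its start (contact force between stylus and carton above 0.4 N and y of stylus_tip in the frame of seam_mid between 0.027 and 0.037 m and x of stylus_tip in the frame of seam_mid between -0.007 and 0.007 m and z of stylus_tip in the frame of seam_mid below 0.006 m), for 0.04 s.
8. tip pressed on the seam, passing 133 mm from its start (contact force between stylus and carton above 0.4 N and y of stylus_tip in the frame of seam_mid between 0.043 and 0.053 m and x of stylus_tip in the frame of seam_mid between -0.007 and 0.007 m and z of stylus_tip in the frame of seam_mid below 0.006 m), for 0.04 s.
9. tip pressed on the seam near its end (within 25 mm of the closed end) (contact force between stylus and carton above 0.4 N and y of stylus_tip in the frame of seam_mid between 0.06 and 0.09 m and x of stylus_tip in the frame of seam_mid between -0.007 and 0.007 m and z of stylus_tip in the frame of seam_mid below 0.006 m), for 0.04 s.
At the end, for the whole second after the job is handed in: The stylus hangs at rest in its stand: shank in the hole (tip within 12 mm of the hole's axis), collar down on the block (within 5 mm), upright within 7 degrees; the carton has sprung back up (within 2 mm) (horizontal distance between stylus_tip and stand_hole below 0.012 m and z of stylus_tip in the frame of stand_hole below -0.047 m and angle between stylus_grip's own z axis and vertical below 0.12 rad and linear speed of stylus below 0.02 m/s and value of joint carton below 0.002 m); the robot touches nothing.
It fails at once if the stylus touches the carton more than 14 mm to the side of the seam (contact force between stylus and carton above 0.5 N and (x of stylus_tip in the frame of seam_mid above 0.014 m or x of stylus_tip in the frame of seam_mid below -0.014 m)).
It fails at once if the stylus moves faster than 120 mm/s while pressed on the carton (contact force between stylus and carton above 0.5 N and linear speed of stylus above 0.12 m/s).
It fails at once if the stylus presses on the carton with more than 20 N (contact force between stylus and carton above 20 N).
It fails at once if another thing on the table is moved more than 30 mm (distance of any of diffuser, tape, folder, glue from where it was at the start of the episode above 0.03 m).
It also fails if it takes over 67 s, if anything falls off the work surface, if the arm or the gripper's body presses on something with over 40 N, if the wrist force passes 120 N, or if a joint passes its speed limit or range.

## Working session

There is one attempt and no reset: what is moved stays moved. The work goes in short steps, Python scripts to look and compute and a tool call to move; the robot and the scene stay as the last step left them, time stands still between calls to the robot, and variables do not carry over. Pictures are saved under pics/ and viewed, at most 11 in all, crops included, and the job is handed in when it is done.

Besides the shell and the picture viewer there is one more tool, called after "Emit:" as name(argument=value, ...), one argument or row to a line, values as JSON. send_rows: Moves the arm, as the interface text tells. Its arguments: {"type":"object","properties":{"increments":{"type":"array","items":{"type":"array"}},"force":{"type":"number"}},"required":["increments"]}

```bash
mkdir -p pics
cat > h.py <<'E'
import numpy as np, cv2
from cell import arm
def ray(f,u,v):
    V=np.array(f["view"],float);R=V[:3,:3];t=V[:3,3]
    d=R.T@np.array([(u-f["cx"])/f["fx"],-(v-f["cy"])/f["fy"],-1.]);return -R.T@t,d
def onz(f,u,v,z):
    c,d=ray(f,u,v);return c+d*(z-c[2])/d[2]
def proj(f,p):
    V=np.array(f["view"],float);q=V[:3,:3]@np.array(p,float)+V[:3,3]
    return f["cx"]+f["fx"]*q[0]/-q[2], f["cy"]-f["fy"]*q[1]/-q[2]
E
python3 - <<'E'
from h import *
import pickle
fs={n:arm.grab_frame(n) for n in("scene","top","wrist")}
pickle.dump(fs,open("f0.pkl","wb"))
cv2.imwrite("pics/a.png",np.vstack([fs["top"]["image"]]))
cv2.imwrite("pics/b.png",fs["scene"]["image"])
for n,f in fs.items(): print(n,f["fx"],f["cx"],f["cy"],np.round(f["view"],3).tolist(),[k for k in f])
print(arm.observe(),arm.grip_depth)
E
```

```text
scene 375.79760819591326 255.69998038788177 191.15956075118885 [[-0.084, 0.996, 0.008, 88.842], [-0.8, -0.072, 0.596, 370.976], [0.594, 0.044, 0.803, -1136.411], [0.0, 0.0, 0.0, 1.0]] ['image', 'fx', 'fy', 'cx', 'cy', 'view']
top 442.7303526642971 254.6882479304324 192.6702688661155 [[0.018, -1.0, 0.009, -46.21], [0.98, 0.02, 0.198, -548.701], [-0.198, 0.005, 0.98, -916.344], [0.0, 0.0, 0.0, 1.0]] ['image', 'fx', 'fy', 'cx', 'cy', 'view']
wrist 268.26203752739127 257.44343606275453 187.66855026857445 [[0.256, 0.967, -0.001, -723.834], [-0.932, 0.246, -0.267, 32.069], [-0.258, 0.07, 0.964, -390.917], [0.0, 0.0, 0.0, 1.0]] ['image', 'fx', 'fy', 'cx', 'cy', 'view']
{'clock': 0.15, 'q': array([-1.38871118,  0.59991659, -0.00254758,  1.59994556,  0.0018376 ,
        0.94288623, -0.07977441]), 'qd': array([ 0.00142024, -0.00108489,  0.00172965, -0.0029152 ,  0.00193806,
        0.00161188, -0.00339092]), 'tau': array([ 3.16156613e-03, -7.65588498e+01,  1.49930231e+00, -2.52565241e+01,
       -5.22547890e-02,  1.48044265e-02,  1.21862749e-04]), 'eef_pos': array([185.45481748, 700.50405853, 217.97638723]), 'tool_rot': array([-4.05193503e-01, -3.11534246e+00,  1.81331507e-03]), 'contact_force': array([-0.74993473, -0.05117601,  0.21267539]), 'ft_torque': array([-0.03338494, -0.0690209 , -0.00613858]), 'grip_force': 0.0, 'width': 92.96795928209524} 18.8
```

View pics/a.png

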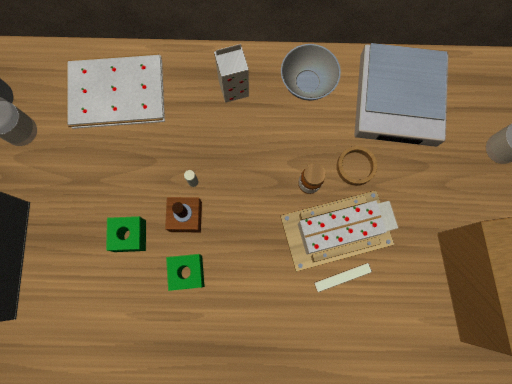

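View pics/b.png

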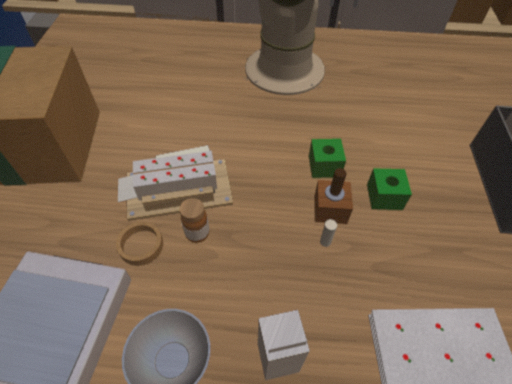

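The top view shows a brown stand with the stylus at (183,214), and green look-alike blocks at (125,234) and (184,272). The brown block is the one that fits. The carton is at (348,227) and its flap sticks out on the right, near (385,218). I'll confirm both in an enlarged crop.

Run:
```python
from h import *
import pickle
fs=pickle.load(open("f0.pkl","rb"))
t=fs["top"]["image"];s=fs["scene"]["image"]
r=lambda im:cv2.resize(im,(400,300),interpolation=cv2.INTER_CUBIC)
a=np.hstack([r(t[180:270,280:400]),r(t[170:260,130:250])])
b=np.hstack([r(s[135:225,110:230]),r(s[150:240,280:400])])
cv2.imwrite("pics/c.png",np.vstack([a,b]))
f=fs["top"]
for z in (0,60,78):print(z,onz(f,183,214,z).round(),onz(f,348,227,z).round())
```

```text
0 [507. 128.   0.] [ 485. -251.    0.]
60 [498. 118.  60.] [ 477. -238.   60.]
78 [496. 115.  78.] [ 475. -234.   78.]
```

View pics/c.png

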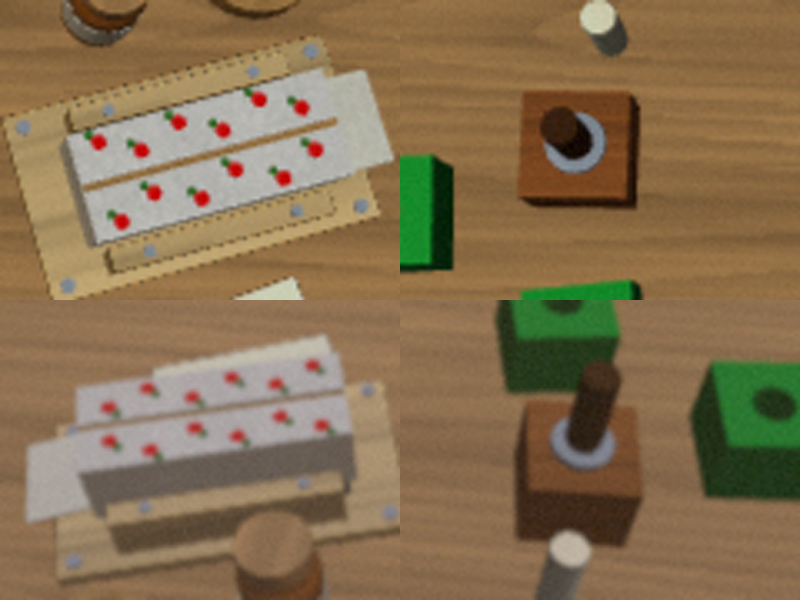

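The crop confirms it: brown block with the stylus, collar at about top (182,213). The seam runs from the flap end at top (380.5,216.3) to (305,236.4). Now I'll work out the positions.

Run:
```python
from h import *
import pickle
fs=pickle.load(open("f0.pkl","rb"));T=fs["top"];S=fs["scene"]
for n,z,a,b in (("collar",66,(182.2,212.9),(334.6,192.6)),("handletop",131,(178,208.4),(340.3,170.5)),("start",78,(380.5,216.3),(133.4,173.4)),("end",78,(304.9,236.4),(213.5,162.6)),("diff cap",95,(312,172),(192,209)),("glue top",70,(189.5,176),(331,226))):
    print(n,onz(T,*a,z).round(1),onz(S,*b,z).round(1))
W=fs["wrist"];V=np.array(W["view"]);c=-V[:3,:3].T@V[:3,3];print("cam",c, "fwd",-V[2,:3])
from scipy.spatial.transform import Rotation as R
print(R.from_rotvec(arm.observe()["tool_rot"]).as_matrix().round(3))
```

```text
collar [499.9 119.1  66. ] [506.  116.8  66. ]
handletop [499.  117.6 131. ] [500.6 116.6 131. ]
start [ 499.1 -303.6   78. ] [ 502.8 -304.9   78. ]
end [ 453.3 -142.7   78. ] [ 457.9 -142.2   78. ]
diff cap [ 588.7 -156.3   95. ] [ 591.5 -161.8   95. ]
glue top [580.5 106.7  70. ] [590.3 105.8  70. ]
cam [114.35271783 719.03468038 384.30795471] fwd [ 0.25782266 -0.06960574 -0.96368175]
[[-0.967  0.256 -0.   ]
 [ 0.256  0.967 -0.001]
 [-0.    -0.001 -1.   ]]
```

Emit:
send_rows(
  increments=[
    [[0,0,-75],[160,-290,0],1],
    [[0,0,-75],[160,-290,0],1],
    [[0,0,-75],[160,-290,0],1],
    [[0,0,-75],[160,-290,0],1],
    [[0,0,-75],[160,-290,0],1],
    [[0,0,-75],[160,-290,0],1],
    [[0,0,-75],[160,-290,0],1],
    [[0,0,-75],[160,-290,0],1],
    [[0,0,-75],[160,-290,0],1],
    [[0,0,-75],[160,-290,0],1],
    [[0,0,-75],[160,-290,0],1],
    [[0,0,-75],[160,-290,0],1],
  ],
)

```text
clock: 1.15
eef_pos: [345.5, 410.7, 218.6]
tool_rot: [2.221, 2.221, -0.0]
contact_force: [0.2, 0.1, -0.3]
width: 93.0
grip_force: 0.0
```

Emit:
send_rows(
  increments=[
    [[0,0,-75],[155,-292,0],1],
    [[0,0,-75],[155,-292,0],1],
    [[0,0,-75],[155,-292,0],1],
    [[0,0,-75],[155,-292,0],1],
    [[0,0,-75],[155,-292,0],1],
    [[0,0,-75],[155,-292,0],1],
    [[0,0,-75],[155,-292,0],1],
    [[0,0,-75],[155,-292,0],1],
    [[0,0,-75],[155,-292,0],1],
    [[0,0,-75],[155,-292,0],1],
    [[0,0,-75],[155,-292,0],1],
    [[0,0,-75],[155,-292,0],1],
  ],
)

```text
clock: 2.15
eef_pos: [500.5, 118.8, 218.3]
tool_rot: [3.114, 0.414, -0.001]
contact_force: [-0.5, 0.2, -1.0]
width: 92.8
grip_force: 0.0
```

Run:
```python
from h import *
from scipy.spatial.transform import Rotation as R
W=arm.grab_frame("wrist");cv2.imwrite("pics/d.png",W["image"])
o=arm.observe();print(o["clock"],o["eef_pos"],o["q"].round(2));print(R.from_rotvec(o["tool_rot"]).as_matrix().round(3))
import pickle;pickle.dump(W,open("f1.pkl","wb"))
for p in ((500,118,131),(500,118,66)):print(proj(W,p))
```

```text
2.2 [500.43826221 118.93487045 218.38458147] [-0.88  0.43  0.76  2.11 -0.43  0.76 -1.15]
[[ 0.964  0.265 -0.001]
 [ 0.265 -0.964 -0.001]
 [-0.001  0.    -1.   ]]
(np.float64(257.33947442374017), np.float64(192.16304533834588))
(np.float64(257.32125425837717), np.float64(177.0929252975115))
```

View pics/d.png

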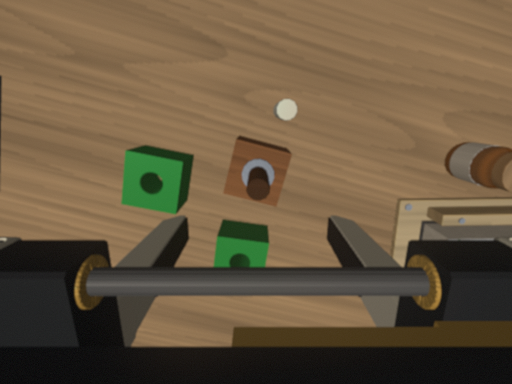

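The stylus sits on the gripper's centreline: handle top at (258,187), collar at (258,176). That matches the prediction, but I'll refine from the handle-top and collar masks.

Run:
```python
from h import *
import pickle
W=pickle.load(open("f1.pkl","rb"));im=W["image"]
x0,y0=235,150;c=im[y0:210,x0:282].astype(int)
dark=(c.max(2)<62).astype(np.uint8)
hsv=cv2.cvtColor(im,cv2.COLOR_BGR2HSV)[y0:210,x0:282]
col=((hsv[...,0]>90)&(hsv[...,0]<140)&(c.min(2)>90)).astype(np.uint8)
for n,m,z in(("dark",dark,131),("collar",col,66)):
    ys,xs=np.nonzero(m);print(n,len(xs),xs.min()+x0,xs.max()+x0,ys.min()+y0,ys.max()+y0)
    for row in m[::1]: pass
    # collar top/side extremes
print("\n".join("".join("#" if d else "o" if k else "." for d,k in zip(a,b)) for a,b in zip(dark,col)))
for u,v,z in((258,160,66),(258,176,66),(258,199,131),(258,187,131)):print(u,v,onz(W,u,v,z).round(1))
```

```text
dark 213 248 268 167 186
collar 323 242 273 160 184
...............................................
...............................................
...............................................
...............................................
...............................................
...............................................
...............................................
...............................................
...............................................
...............................................
..................oooooooooo...................
................ooooooooooooooo................
..............oooooooooooooooooo...............
.............oooooooooooooooooooo..............
............oooooooooooooooooooooo.............
...........oooooooooooooooooooooooo............
..........oooooooooooooooooooooooooo...........
..........ooooooooo...##...oooooooooo..........
.........oooooooo..#########.oooooooo..........
.........ooooooo..###########.oooooooo.........
........ooooooo..#############.ooooooo.........
........ooooooo.###############.ooooooo.
[... 1243 characters left out ...]
............
...............................................
...............................................
...............................................
...............................................
...............................................
...............................................
...............................................
...............................................
...............................................
...............................................
...............................................
...............................................
258 160 [520.5 122.7  66. ]
258 176 [501.5 117.6  66. ]
258 199 [493.3 115.5 131. ]
258 187 [505.3 118.8 131. ]
```

Emit:
send_rows(
  increments=[
    [[0,0,0],[1,-1,-30],1],
    [[0,0,0],[1,-1,-60],1],
    [[0,0,0],[1,-1,-90],1],
    [[0,0,0],[1,-1,-115],1],
    [[0,0,0],[1,-1,-130],1],
    [[0,0,0],[1,-1,-138],1],
    [[0,0,0],[1,-1,-138],1],
    [[0,0,0],[1,-1,-138],-1],
    [[0,0,0],[1,-1,-138],-1],
    [[0,0,0],[1,-1,-138],-1],
    [[0,0,0],[1,-1,-138],-1],
    [[0,0,0],[1,-1,-138],-1],
  ],
  force=40,
)

```text
clock: 3.2
eef_pos: [501.9, 118.2, 81.3]
tool_rot: [-3.114, -0.416, -0.002]
contact_force: [-0.1, 0.4, 0.4]
width: 64.0
grip_force: 0.0
```

Emit:
send_rows(
  increments=[
    [[0,0,0],[0,0,0],-1],
    [[0,0,0],[0,0,0],-1],
    [[0,0,0],[0,0,0],-1],
    [[0,0,0],[0,0,0],-1],
    [[0,0,0],[0,0,0],-1],
  ],
)

```text
clock: 3.62
eef_pos: [501.5, 117.8, 80.6]
tool_rot: [3.114, 0.415, -0.0]
contact_force: [0.3, 0.0, -0.1]
width: 30.8
grip_force: 0.0
```

Emit:
send_rows(
  increments=[
    [[0,0,0],[0,0,0],-1],
    [[0,0,0],[0,0,0],-1],
    [[0,0,0],[0,0,0],-1],
    [[0,0,0],[0,0,0],-1],
    [[0,0,0],[0,0,0],-1],
  ],
)

```text
clock: 4.03
eef_pos: [501.5, 117.8, 80.6]
tool_rot: [3.114, 0.415, -0.0]
contact_force: [0.8, 0.6, -0.7]
width: 23.4
grip_force: 40.0
```

```bash
python3 -c "
from h import *
o=arm.observe();print(o['clock'],o['eef_pos'],o['width'],o['grip_force'],o['contact_force'])"
```

```text
4.0333 [501.46752978 117.83621837  80.56725186] 23.417670995115238 39.99932527542114 [ 0.79024865  0.55762021 -0.67108894]
```

Emit:
send_rows(
  increments=[
    [[0,0,0],[0,0,10],-1],
    [[0,0,0],[0,0,25],-1],
    [[0,0,0],[0,0,50],-1],
    [[0,0,0],[0,0,75],-1],
    [[0,0,0],[0,0,100],-1],
    [[0,0,0],[0,0,115],-1],
    [[0,0,0],[0,0,120],-1],
    [[0,0,0],[0,-10,120],-1],
    [[0,0,0],[0,-30,120],-1],
    [[0,0,0],[0,-55,120],-1],
    [[0,0,0],[0,-85,120],-1],
    [[0,0,0],[0,-115,120],-1],
  ],
)

```text
clock: 5.03
eef_pos: [500.5, 1.4, 199.6]
tool_rot: [3.114, 0.416, -0.003]
contact_force: [0.6, -0.5, -1.3]
width: 23.6
grip_force: 40.0
```

Emit:
send_rows(
  increments=[
    [[0,0,0],[0,-30,0],-1],
    [[0,0,0],[0,-60,0],-1],
    [[0,0,0],[-1,-90,0],-1],
    [[0,0,0],[-1,-120,0],-1],
    [[0,0,0],[-2,-150,0],-1],
    [[0,0,0],[-2,-180,0],-1],
    [[0,0,0],[-3,-210,0],-1],
    [[0,0,0],[-4,-240,0],-1],
    [[0,0,0],[-4,-265,0],-1],
    [[0,0,0],[-4,-285,0],-1],
    [[0,0,0],[-4,-295,0],-1],
    [[0,0,0],[-4,-295,0],-1],
  ],
)

```text
clock: 6.03
eef_pos: [496.2, -294.8, 199.8]
tool_rot: [3.114, 0.409, -0.002]
contact_force: [-0.1, 0.2, -0.1]
width: 23.6
grip_force: 40.0
```

Run:
```python
from h import *
from scipy.spatial.transform import Rotation as R
import pickle
g={n:arm.grab_frame(n) for n in("wrist","top","scene")};pickle.dump(g,open("f2.pkl","wb"))
o=arm.observe();print(o["clock"],o["eef_pos"],o["q"].round(2),o["contact_force"]);print(R.from_rotvec(o["tool_rot"]).as_matrix().round(3))
r=lambda im:cv2.resize(im,(400,300),interpolation=cv2.INTER_CUBIC)
a=np.hstack([r(g["wrist"]["image"]),r(g["top"]["image"][180:270,280:400])])
b=np.hstack([r(g["scene"]["image"][95:215,90:250]),r(g["scene"]["image"])])
cv2.imwrite("pics/e.png",np.vstack([a,b]))
p=o["eef_pos"]+[0,0,-72.6]
for n in("wrist","top","scene"):print(n,"tip",np.round(proj(g[n],p),1),"start",np.round(proj(g[n],(501,-304,78)),1),"end",np.round(proj(g[n],(455.5,-142.5,78)),1))
```

```text
6.1833 [ 497.21461448 -290.77874464  199.92023808] [-0.02  0.52  0.67  1.99 -0.45  0.78 -0.39] [ 1.04744904  0.06246659 -1.54772339]
[[ 0.965  0.262 -0.001]
 [ 0.262 -0.965  0.001]
 [-0.001 -0.002 -1.   ]]
wrist tip [252.9 193.8] start [266.  180.7] end [114.7 182.7]
top tip [381.2 213.5] start [380.7 215.4] end [304.8 235.3]
scene tip [134.9 156.1] start [134.  172.8] end [213.5 161.8]
```

View pics/e.png

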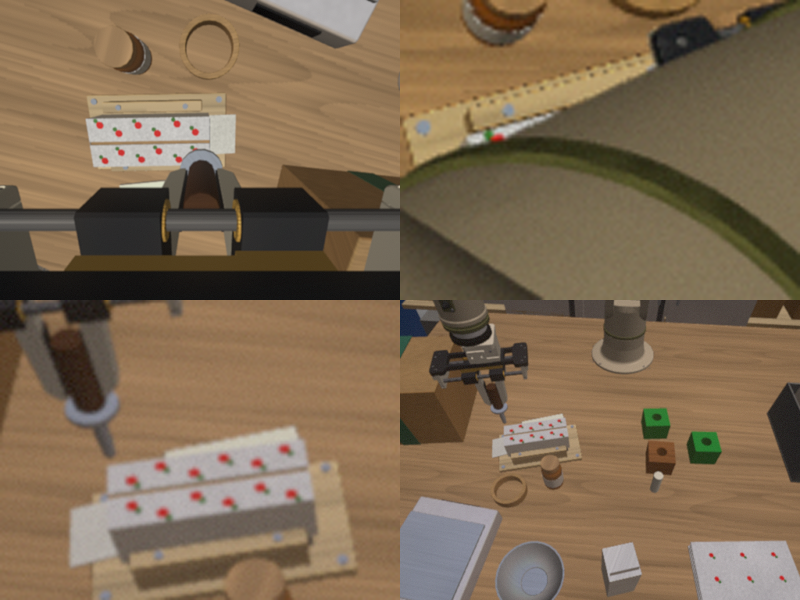

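The wrist view shows the seam running at about row 182 (full-resolution pixels), from (113,183) to (266,180). In the scene view the tip is at (134,157), as predicted. I'll measure the seam line precisely from the wrist frame.

Run:
```python
from h import *
import pickle
W=pickle.load(open("f2.pkl","rb"))["wrist"];im=W["image"].astype(float)
sat=im.max(2)-im.min(2); sat=im[...,2]-im[...,0]
P=[]
for u in range(116,232,3):
    c=sat[174:192,u]; w=np.clip(c-np.median(c)-8,0,None)
    if w.sum()<20: continue
    v0=174+np.argmax(c); r=np.arange(v0-2,v0+3); w=sat[r,u]-np.median(c); P.append((u,(r*w).sum()/w.sum()))
P=np.array(P);k=np.polyfit(P[:,0],P[:,1],1)
ok=abs(np.polyval(k,P[:,0])-P[:,1])<1.5;k=np.polyfit(P[ok,0],P[ok,1],1)
print(len(P),ok.sum(),k,abs(np.polyval(k,P[ok,0])-P[ok,1]).max())
a,b=[onz(W,u,np.polyval(k,u),77) for u in(114,266)]
print(a,b,(a-b)[:2]/np.linalg.norm(a-b))
d=np.array([-45.5,161.5]);d/=np.linalg.norm(d);n=np.array([d[1],-d[0]])
for p in(a,b):print("offset across",n@(p[:2]-[478.3,-223.3]))
print(arm.observe()["eef_pos"])
```

```text
39 30 [-1.64412944e-02  1.85184440e+02] 0.14685116497688
[ 454.22280897 -141.37198895   77.        ] [ 500.62434125 -304.10684971   77.        ] [-0.27420675  0.96167076]
offset across -0.958010958164909
offset across -0.42512543854940077
[ 497.21461448 -290.77874464  199.92023808]
```

Emit:
send_rows(
  increments=[
    [[0,0,0],[0.5,-2.7,-10],-1],
    [[0,0,0],[0.5,-2.7,-22],-1],
    [[0,0,0],[0.5,-2.7,-33],-1],
    [[0,0,0],[0.5,-2.7,-40],-1],
    [[0,0,0],[0.5,-2.7,-44],-1],
    [[0,0,0],[0.5,-2.7,-46],-1],
    [[0,0,0],[0.5,-2.7,-48],-1],
    [[0,0,0],[0.5,-2.7,-50],-1],
    [[0,0,0],[0.5,-2.7,-51.5],-1],
    [[0,0,0],[0.5,-2.7,-53],-1],
    [[0,0,0],[0.5,-2.7,-54.5],-1],
    [[0,0,0],[0.5,-2.7,-56],-1],
  ],
)

```text
clock: 7.18
eef_pos: [498.3, -295.0, 144.9]
tool_rot: [3.114, 0.415, 0.001]
contact_force: [0.5, -0.5, 2.4]
width: 23.2
grip_force: 40.0
```

Emit:
send_rows(
  increments=[
    [[0,0,0],[0,0,0],-1],
    [[0,0,0],[0,0,0],-1],
    [[0,0,0],[0,0,0],-1],
  ],
)

```text
clock: 7.43
eef_pos: [498.2, -295.0, 144.8]
tool_rot: [3.114, 0.415, 0.001]
contact_force: [0.4, 0.4, 3.0]
width: 23.3
grip_force: 40.0
```

Run:
```python
from h import *
import pickle
g={n:arm.grab_frame(n) for n in("wrist","scene")}
o=arm.observe();print(o["clock"],o["eef_pos"],o["contact_force"])
a=cv2.resize(g["scene"]["image"][115:190,110:210],(533,400),interpolation=cv2.INTER_CUBIC)
b=cv2.resize(g["wrist"]["image"][100:230,100:300],(267,174))
p=np.zeros((400,800,3),np.uint8);p[:,:533]=a;p[:174,533:]=b
cv2.imwrite("pics/f.png",p)
print(proj(g["scene"],o["eef_pos"]+[0,0,-72.6]))
```

```text
7.5333 [ 498.20575165 -294.99236014  144.80124135] [ 0.41328768 -0.31488881  2.49511422]
(np.float64(139.2840406153607), np.float64(173.80578894511143))
```

View pics/f.png

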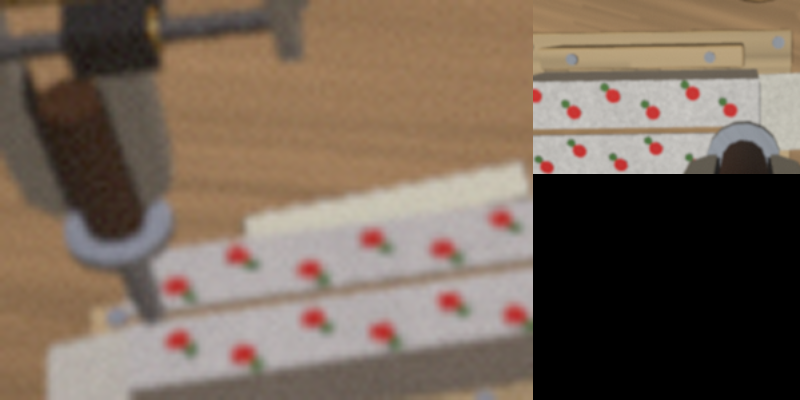

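The tip sits in the seam groove about 10 mm in from the open end, pressing with about 2.7 N. Now the draw.

Emit:
send_rows(
  increments=[
    [[0,0,0],[-0.7,2.4,0],-1],
    [[0,0,0],[-1.4,4.8,0],-1],
    [[0,0,0],[-2.1,7.2,0],-1],
    [[0,0,0],[-2.7,9.6,0],-1],
    [[0,0,0],[-3.4,12,0],-1],
    [[0,0,0],[-4.1,14.4,0],-1],
    [[0,0,0],[-4.8,16.8,0],-1],
    [[0,0,0],[-5.5,19.2,0],-1],
    [[0,0,0],[-6.2,21.6,0],-1],
    [[0,0,0],[-6.8,24,0],-1],
    [[0,0,0],[-7.5,26.4,0],-1],
    [[0,0,0],[-8.2,28.8,0],-1],
  ],
)

```text
clock: 8.53
eef_pos: [489.9, -265.8, 144.6]
tool_rot: [-3.114, -0.415, -0.0]
contact_force: [-1.3, -3.4, 2.3]
width: 23.4
grip_force: 40.0
```

Emit:
send_rows(
  increments=[
    [[0,0,0],[-0.7,2.4,0],-1],
    [[0,0,0],[-1.4,4.8,0],-1],
    [[0,0,0],[-2.1,7.2,0],-1],
    [[0,0,0],[-2.7,9.6,0],-1],
    [[0,0,0],[-3.4,12,0],-1],
    [[0,0,0],[-4.1,14.4,0],-1],
    [[0,0,0],[-4.8,16.8,0],-1],
    [[0,0,0],[-5.5,19.2,0],-1],
    [[0,0,0],[-6.2,21.6,0],-1],
    [[0,0,0],[-6.8,24,0],-1],
    [[0,0,0],[-7.5,26.4,0],-1],
    [[0,0,0],[-8.2,28.8,0],-1],
  ],
)

```text
clock: 9.53
eef_pos: [481.6, -237.0, 144.6]
tool_rot: [-3.114, -0.415, 0.0]
contact_force: [0.1, -3.5, 1.9]
width: 23.5
grip_force: 40.0
```

Run:
```python
from h import *
import pickle
W=arm.grab_frame("wrist");S=arm.grab_frame("scene");o=arm.observe();print(o["clock"],o["eef_pos"],o["contact_force"],o["width"])
a=cv2.resize(S["image"][115:190,120:220],(533,400),interpolation=cv2.INTER_CUBIC)
b=cv2.resize(W["image"][100:230,100:300],(267,174))
p=np.zeros((400,800,3),np.uint8);p[:,:533]=a;p[:174,533:]=b
cv2.imwrite("pics/g.png",p)
d=np.array([-.274,.962]);n=np.array([.962,.274]);e=o["eef_pos"][:2]-[477.4,-222.7];print("s",d@e,"across",n@e)
```

```text
9.6333 [ 481.17412674 -235.846503    144.40761579] [-0.80124953  0.05352544  2.63009295] 23.63972250627664
s -13.681046609701456 across 0.028568097710244267
```

View pics/g.png

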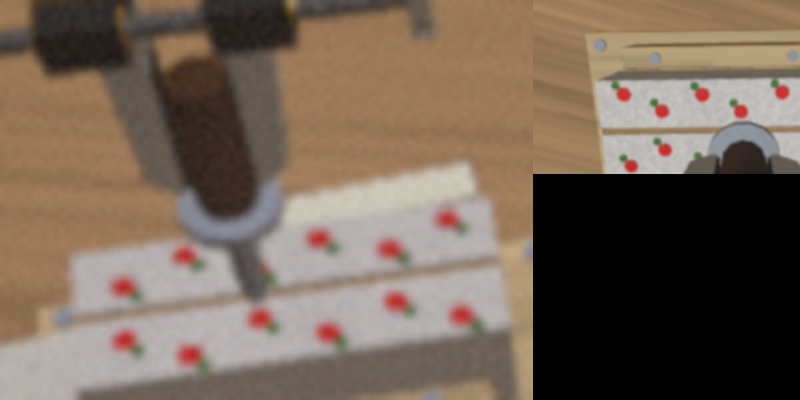

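The tip is still on the seam at crop (257,295), so I'm carrying on.

Emit:
send_rows(
  increments=[
    [[0,0,0],[-0.7,2.4,0],-1],
    [[0,0,0],[-1.4,4.8,0],-1],
    [[0,0,0],[-2.1,7.2,0],-1],
    [[0,0,0],[-2.7,9.6,0],-1],
    [[0,0,0],[-3.4,12,0],-1],
    [[0,0,0],[-4.1,14.4,0],-1],
    [[0,0,0],[-4.8,16.8,0],-1],
    [[0,0,0],[-5.5,19.2,0],-1],
    [[0,0,0],[-6.2,21.6,0],-1],
    [[0,0,0],[-6.8,24,0],-1],
    [[0,0,0],[-7.5,26.4,0],-1],
    [[0,0,0],[-8.2,28.8,0],-1],
  ],
)

```text
clock: 10.63
eef_pos: [473.4, -208.2, 144.6]
tool_rot: [-3.114, -0.415, 0.0]
contact_force: [-0.6, -3.4, 2.7]
width: 23.5
grip_force: 40.0
```

Emit:
send_rows(
  increments=[
    [[0,0,0],[-0.7,2.4,0],-1],
    [[0,0,0],[-1.4,4.8,0],-1],
    [[0,0,0],[-2.1,7.2,0],-1],
    [[0,0,0],[-2.7,9.6,0],-1],
    [[0,0,0],[-3.4,12,0],-1],
    [[0,0,0],[-4.1,14.4,0],-1],
    [[0,0,0],[-4.8,16.8,0],-1],
    [[0,0,0],[-5.5,19.2,0],-1],
    [[0,0,0],[-6.2,21.6,0],-1],
    [[0,0,0],[-6.8,24,0],-1],
    [[0,0,0],[-7.5,26.4,0],-1],
    [[0,0,0],[-8.2,28.8,0],-1],
  ],
)

```text
clock: 11.63
eef_pos: [465.2, -179.4, 144.6]
tool_rot: [3.114, 0.415, -0.0]
contact_force: [-1.5, -4.1, 1.3]
width: 23.3
grip_force: 40.0
```

Emit:
send_rows(
  increments=[
    [[0,0,0],[-0.7,2.4,0],-1],
    [[0,0,0],[-1.4,4.8,0],-1],
    [[0,0,0],[-2.1,7.2,0],-1],
    [[0,0,0],[-2.7,9.6,0],-1],
    [[0,0,0],[-3.4,12,0],-1],
    [[0,0,0],[-4.1,14.4,0],-1],
    [[0,0,0],[-4.8,16.8,0],-1],
    [[0,0,0],[-5.5,19.2,0],-1],
    [[0,0,0],[-6.2,21.6,0],-1],
    [[0,0,0],[-6.8,24,0],-1],
    [[0,0,0],[-7.5,26.4,0],-1],
    [[0,0,0],[-8.2,28.8,0],-1],
  ],
)

```text
clock: 12.63
eef_pos: [457.0, -150.6, 144.6]
tool_rot: [-3.114, -0.415, 0.0]
contact_force: [-0.9, -3.5, 2.8]
width: 23.7
grip_force: 40.0
```

Run:
```python
from h import *
W=arm.grab_frame("wrist");S=arm.grab_frame("scene");o=arm.observe();print(o["clock"],o["eef_pos"],o["contact_force"],o["width"])
a=cv2.resize(S["image"][105:195,140:260],(533,400),interpolation=cv2.INTER_CUBIC)
b=cv2.resize(W["image"][100:230,100:300],(267,174))
p=np.zeros((400,800,3),np.uint8);p[:,:533]=a;p[:174,533:]=b
cv2.imwrite("pics/i.png",p)
d=np.array([-.274,.962]);n=np.array([.962,.274]);e=o["eef_pos"][:2]-[477.4,-222.7];print("s",d@e,"across",n@e)
```

```text
12.7333 [ 456.56670263 -149.55852368  144.44146263] [-1.2979307   0.7736364   2.61294195] 23.65183757672755
s 76.07042370142803 across -0.0008675584412998205
```

View pics/i.png

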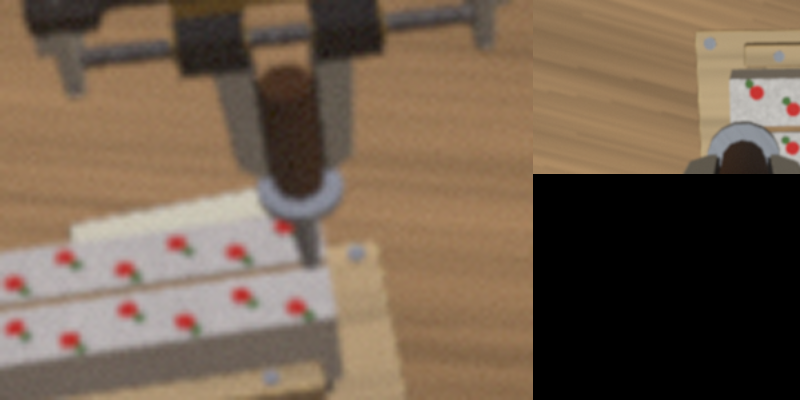

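The tip has reached the closed end, at crop (313,262). Next I lift and go back above the stand.

Emit:
send_rows(
  increments=[
    [[0,0,0],[0,0,3],-1],
    [[0,0,0],[0,0,7],-1],
    [[0,0,0],[0,0,14],-1],
    [[0,0,0],[0,0,25],-1],
    [[0,0,0],[0,0,38],-1],
    [[0,0,0],[0,0,50],-1],
    [[0,0,0],[0,0,56],-1],
    [[0,0,0],[2,10,56],-1],
    [[0,0,0],[5,30,56],-1],
    [[0,0,0],[9,55,56],-1],
    [[0,0,0],[14,85,56],-1],
    [[0,0,0],[19,115,56],-1],
  ],
)

```text
clock: 13.73
eef_pos: [475.9, -34.0, 200.3]
tool_rot: [-3.114, -0.413, 0.001]
contact_force: [0.6, 0.3, -1.1]
width: 23.6
grip_force: 40.0
```

Emit:
send_rows(
  increments=[
    [[0,0,0],[5,30,0],-1],
    [[0,0,0],[10,60,0],-1],
    [[0,0,0],[15,90,0],-1],
    [[0,0,0],[19,115,0],-1],
    [[0,0,0],[22,135,0],-1],
    [[0,0,0],[24.5,147,0],-1],
    [[0,0,0],[25.5,153.7,0],-1],
    [[0,0,0],[25.5,153.7,0],-1],
    [[0,0,0],[25.5,153.7,0],-1],
  ],
)

```text
clock: 14.48
eef_pos: [501.3, 117.1, 200.5]
tool_rot: [3.114, 0.414, -0.001]
contact_force: [-1.0, -0.9, -1.1]
width: 23.9
grip_force: 40.0
```

Run:
```python
from h import *
W=arm.grab_frame("wrist");S=arm.grab_frame("scene");T=arm.grab_frame("top");o=arm.observe();print(o["clock"],o["eef_pos"],o["tool_rot"],o["width"])
a=cv2.resize(S["image"][110:215,280:420],(400,300),interpolation=cv2.INTER_CUBIC)
b=cv2.resize(T["image"][160:265,110:250],(400,300),interpolation=cv2.INTER_CUBIC)
c=cv2.resize(W["image"],(400,300))
cv2.imwrite("pics/j.png",np.vstack([np.hstack([a,b]),np.hstack([c,c*0])]))
p=o["eef_pos"]+[0,0,-72.6];u=proj(S,p);print((u[0]-280)/.35,(u[1]-110)/.35)
u=proj(T,p);print((u[0]-110)/.35,(u[1]-160)/.35)
```

```text
14.6333 [501.40629403 116.4520237  200.73824798] [ 3.11440583e+00  4.11390977e-01 -5.32009426e-05] 23.80594133996239
171.29164785365643 176.41153195786413
196.7880466953016 135.53408382523847
```

View pics/j.png

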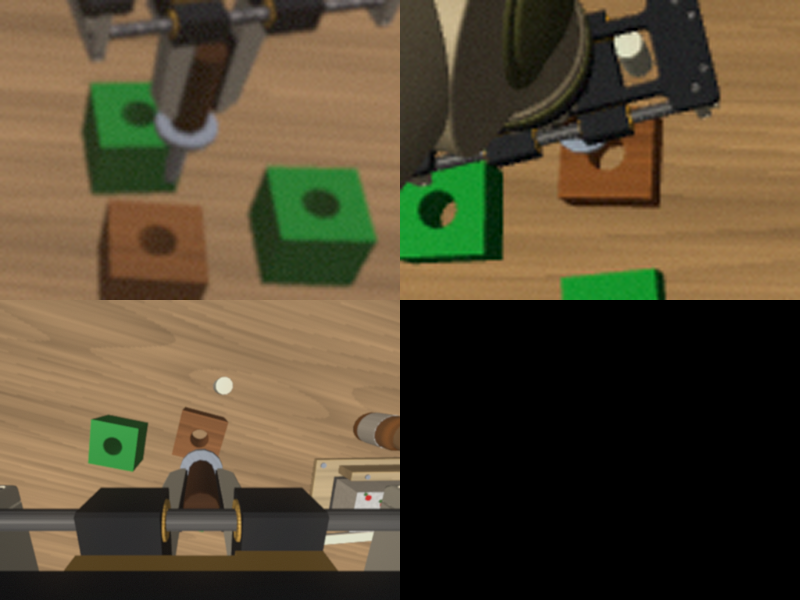

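The brown stand's hole is at scene (335,194), top (182.8,213.6) and wrist (256,175.4). The tip is where I expected, at crop (173,180), so I'll compute the hole centre.

Run:
```python
from h import *
for n,u,v in(("scene",335,194),("top",182.8,213.6),("wrist",256,175.4)):
    f=arm.grab_frame(n);print(n,onz(f,u,v,60).round(1))
o=arm.observe();print(o["clock"],o["eef_pos"])
```

```text
scene [505.  118.8  60. ]
top [499.3 118.7  60. ]
wrist [505.3 118.9  60. ]
14.7833 [501.54471808 116.97744809 200.75091897]
```

Emit:
send_rows(
  increments=[
    [[0,0,0],[1,0.6,0],-1],
    [[0,0,0],[1,0.6,-10],-1],
    [[0,0,0],[1,0.6,-25],-1],
    [[0,0,0],[1,0.6,-40],-1],
    [[0,0,0],[1,0.6,-50],-1],
    [[0,0,0],[1,0.6,-60],-1],
    [[0,0,0],[1,0.6,-70],-1],
    [[0,0,0],[1,0.6,-80],-1],
  ],
)

```text
clock: 15.45
eef_pos: [502.7, 118.4, 119.7]
tool_rot: [3.114, 0.415, 0.0]
contact_force: [0.7, 0.5, -1.7]
width: 23.6
grip_force: 40.0
```

Emit:
send_rows(
  increments=[
    [[0,0,0],[0,0,-10],-1],
    [[0,0,0],[0,0,-20],-1],
    [[0,0,0],[0,0,-29],-1],
    [[0,0,0],[0,0,-35],-1],
    [[0,0,0],[0,0,-38],-1],
    [[0,0,0],[0,0,-39],-1],
    [[0,0,0],[0,0,-39.5],-1],
    [[0,0,0],[0,0,-39.5],-1],
  ],
)

```text
clock: 16.12
eef_pos: [502.8, 118.5, 81.3]
tool_rot: [-3.114, -0.415, -0.001]
contact_force: [0.5, 0.0, -1.9]
width: 23.8
grip_force: 40.0
```

Run:
```python
from h import *
S=arm.grab_frame("scene");o=arm.observe();print(o["clock"],o["eef_pos"],o["contact_force"],o["width"])
cv2.imwrite("pics/k.png",cv2.resize(S["image"][130:235,280:420],(560,420),interpolation=cv2.INTER_CUBIC))
```

```text
16.1667 [502.75524475 118.5095101   81.43099609] [ 0.45779889  0.29040914 -0.79970982] 23.47987721404034
```

View pics/k.png

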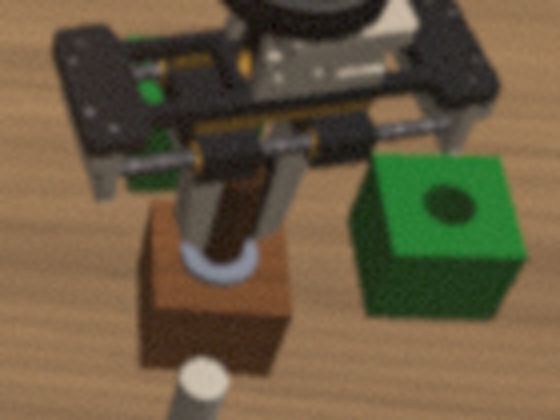

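The collar is down on the block, at crop (220,262). Now I settle 1 mm, open, and back away straight up.

Emit:
send_rows(
  increments=[
    [[0,0,0],[0,0,-0.8],-1],
    [[0,0,0],[0,0,-0.8],-1],
    [[0,0,0],[0,0,-0.8],1],
    [[0,0,0],[0,0,-0.8],1],
    [[0,0,0],[0,0,-0.8],1],
    [[0,0,0],[0,0,-0.8],1],
    [[0,0,0],[0,0,-0.8],1],
    [[0,0,0],[0,0,-0.8],1],
    [[0,0,0],[0,0,-0.8],1],
    [[0,0,0],[0,0,-0.8],1],
    [[0,0,0],[0,0,-0.8],1],
    [[0,0,0],[0,0,-0.8],1],
  ],
)

```text
clock: 17.17
eef_pos: [502.5, 118.5, 80.3]
tool_rot: [-3.114, -0.415, 0.0]
contact_force: [0.5, -0.6, -0.4]
width: 85.4
grip_force: 0.0
```

Emit:
send_rows(
  increments=[
    [[0,0,0],[0,0,8],1],
    [[0,0,0],[0,0,20],1],
    [[0,0,0],[0,0,40],1],
    [[0,0,0],[0,0,65],1],
    [[0,0,0],[0,0,90],1],
    [[0,0,0],[0,0,115],1],
    [[0,0,0],[0,0,135],1],
    [[0,0,0],[0,0,145],1],
    [[0,0,0],[0,0,150],1],
    [[0,0,0],[0,0,150],1],
    [[0,0,0],[0,0,150],1],
    [[0,0,0],[0,0,150],1],
  ],
)

```text
clock: 18.17
eef_pos: [501.9, 118.5, 229.3]
tool_rot: [3.114, 0.415, -0.003]
contact_force: [-0.2, -0.0, -0.6]
width: 92.7
grip_force: 0.0
```

Run:
```python
from h import *
S=arm.grab_frame("scene");o=arm.observe();print(o["clock"],o["eef_pos"],o["contact_force"],o["width"])
cv2.imwrite("pics/l.png",S["image"])
```

```text
18.2167 [501.98526071 118.35335923 229.32914234] [ 0.12750264  0.29915788 -0.25850638] 93.01680423616976
```

View pics/l.png

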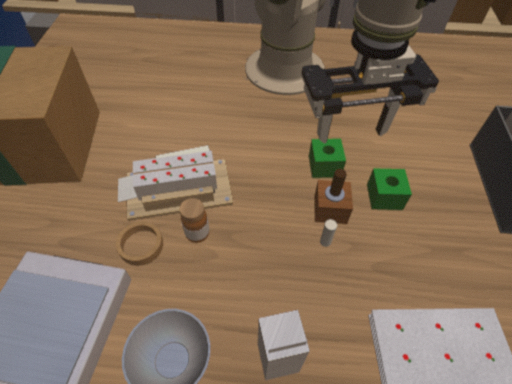

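The stylus hangs upright in the brown stand at (336,190). The carton is back up, the other things are where they were, and the gripper is clear. Handing in.

```bash
python3 -c "
from cell import arm
print(arm.close_job())"
```

```text
the job is handed in; nothing more can be done
None
```

I handed the job in at about 18 s: the stylus tip was drawn along the seam from about 10 mm inside the flap end to about 9 mm short of the closed end at about 3 cm/s and 2–3 N, then hung back upright in the brown stand and released with nothing else visibly moved; the hand-in returned no verdict.

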